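# Lock the indexing fixture and take off a cap of unknown thread hand

## Robot

A 6-joint arm with a two-finger parallel gripper is mounted at the origin on a cart in front of the work surface, level with it; the furniture and walls round the work are solid. World frame = base frame: x ahead of the robot, y to its left, z up, the work surface at z = 0. Lengths are in m, angles in rad, forces in N, time in s.
With the tool pointing down it reaches from about 0.35 to 0.775 m from the base axis. Payload 7.3 kg.
Tool frame: the origin (TCP) lies at the very end of the fingers, on their centre line; the grasp point (between the pads) lies 19 mm behind it; z points along the fingers, y is the line along which they close (so a half turn about z gives the same grasp; the last joint's range is limited). The gripper opens to 92 mm and grips with 3 to 60 N. Pads are 19 mm wide; open, the fingers measure 130 mm over their backs; the gripper's body (75 mm by 190 mm) begins 47 mm behind the grasp point.
Start: joints at [1.111, 0.342, 1.524, -0, 1.275, -0.146], TCP at [0.162, 0.499, 0.227] pointing down, gripper open.
Joint ranges: [-2.53, 2.53], [-0.77, 2.02], [0.04, 2.7], [-1, 4.14], [0.28, 2.66], [-3.11, 3.11]. Speed limits (rad/s): [2.57, 2.57, 3.14, 3.14, 3.14, 3.14].

## Interface

Orientations are given as [roll, pitch, yaw] about the fixed x, y, z axes, in that order (R = Rz(yaw) Ry(pitch) Rx(roll)).
In Python, from cell import robot, read_camera, get_calibration gives the robot as it stands. The module is installed in compiled form; this text tells all that it offers.
- The arm moves only by the tool send_rows, never from a script. Its argument "plan" is a list of rows, each a list of 2 entries, a list of its own where there are three numbers: the shift along the tool's x, y, z as a fraction of full scale, then the turn, a rotation vector about the tool's x, y, z as a fraction of full scale. A call has exactly 10 rows; each row shifts and turns the commanded pose from where the row before left it, along the tool's axes as they then stand; what a row does not reach is not made up. Full scale, the value 1, is 0.025 m for a shift and 90 degrees for a turn. A row lasts 1/8 s, in which the tool goes at most 62.5 mm and 10.7 degrees, less where a joint would pass 70% of its speed; a pose out of reach is approached as far as the arm can. A call with a number of a shift or a turn outside -1 to 1 is refused whole. A call with a gripper value outside its range is refused whole. "gripper" is the opening, from -1 (shut) to 1 (fully open), so that 0 is half open, set as the call begins (left out, the last holds). The fingers move at their own pace and stop on an object; "force" is the grip in N (left out, the last holds). Time passes only in rows, so rows that do not move let the fingers close, or fill a call up. It gives the time, the measured TCP pose, the force, the opening and the grip force at its end, in the units of the state.
- robot.observe(): the state, without advancing time (a new reading comes with each control period).
- read_camera(name): name is "side" or "top" or "wrist"; returns (picture, depth): 400x640x3 uint8, blue, green, red; 400x640 float32, m along the optical axis (not along the pixel's ray), 0 where there is no reading.
- get_calibration(name): a dict with "intrinsics" (3x3 intrinsics, pixels), "rvec" (rotation vector, rad) and "tvec" (3), from world to camera coordinates, as OpenCV has them. Camera axes: x right, y down, z forward; pixel columns grow to the right and rows downward; lengths in m; the calibration is good to about 2 mm. A picture is of the moment at which its call begins: read the wrist's pose just before it. get_calibration takes no time and is no camera call; for the wrist camera it gives the pose at the moment of the call.
- robot.hand_in(): hands the job in; it is judged then, once.
The state is a dict: "time": time; "qpos": joint angles; "qvel": joint speeds; "joint_efforts": joint torques, N m; "tool_pos": TCP position; "tool_rot": TCP orientation; "contact_force": force on the tool from outside, world axes, zero at the start; "torque": the same for the moment, N m; "opening": finger opening in m; "grip_force": force on a finger pad.
Only numpy, scipy, OpenCV 4.12 (cv2) and the standard library are available. Lean on these libraries where they do the work, as an engineer would, in place of code of your own. Each camera call takes 0.05 s, during which the arm holds its last target. There are 200 camera calls.

## Task

Lock the indexing fixture by dropping the two steel locking pins, one after the other, into its two bores until their heads sit on the flange. Then unscrew the canister's cap: nobody knows whether its thread is left- or right-handed, so feel which way it loosens, turn it free and lift it straight off. Finish holding the cap level and still in the gripper, well clear above the canister; do not put it down, and leave the other things on the bench where they are.

Things in the scene. Friction and masses are not known exactly. Their poses are not given: they have to be found in the camera images.
- fixture: the fixture's fixed grey base plate, 96 (x) x 200 (y) x 20 mm, screwed to the bench. Origin: centre of its underside; z is the upright axis of the canister on it. The canister stands on a steel flange 58 x 190 x 12 mm (top 32 mm above the bench) and is a round body of radius 41 mm up to 50 mm above the bench, where the cap sits
- canister (a joint): turn of canister and flange on the base, rad, 0 at the start (bores in line). Held by a little friction (0.15 N m) until the pins lock it; then about 0.05 rad of play. It must stay within 0.15 rad
- bore_left (a point): mouth of the +y bore, 78 mm from the fixture's axis: centre of the hole at the flange's upper face, 32 mm above the bench. Bore 18 mm wide with a small chamfer, going straight down through flange and base to the bench (32 mm deep)
- bore_right (a point): mouth of the -y bore, like bore_left, 78 mm from the axis on the other side
- cap: aluminium screw cap: ribbed round skirt 72 mm across, 31 mm high, with a bar grip on top. Origin: centre of the skirt's lower rim, 50 mm above the bench while on; z up; 0.2 kg. Thread hand differs from start to start, unseen. The right way it runs freely, not rising, to a stop at 75 degrees and lifts straight off from 55, best at 65; the wrong way it jams at about 0.2 rad (0.5 if forced; 25 N of grip is enough)
- pin_a: steel locking pin standing upright on the bench: shank 15 mm thick and 30 mm long with a chamfered foot, below a cylindrical head 22 mm across and 22 mm high (total 52 mm). Origin: centre of its foot, z up along the pin; 0.08 kg. Either pin fits either bore; seated, the head rests on the flange
- pin_b: the other locking pin, identical to pin_a
- tape_roll: bystander: black roll of tape lying flat, 101 mm across, 19 mm high; origin under its centre
- nut_m20: bystander: large hexagon nut, 29 x 33 x 16 mm; origin under its centre
- spanner_13: bystander: spanner lying flat, 38 x 193 x 8 mm (long along its y); origin under its centre
- bearing: bystander: ball bearing lying flat, 72 mm across, 17 mm high; origin under its centre
- cap_bar (a point): middle of the cap's upright bar grip, 45 mm above the cap's origin; axes as the cap's. Bar 46 mm long (x), 14 mm thick (y), 29 mm high (z: 31 to 60 mm above the cap's origin). The cap clears the canister's neck when lifted 30 mm

How it is judged:
On the way, in this order (a step that is already met when the one before it is completed fails the run):
1. one pin dropped fully home in a bore and let go (((z of pin_a in the frame of bore_left below -0.026 m and horizontal distance between pin_a and bore_left below 0.006 m and contact force between pin_a and the fingers below 0.1 N) or (z of pin_a in the frame of bore_right below -0.026 m and horizontal distance between pin_a and bore_right below 0.006 m and contact force between pin_a and the fingers below 0.1 N) or (z of pin_b in the frame of bore_left below -0.026 m and horizontal distance between pin_b and bore_left below 0.006 m and contact force between pin_b and the fingers below 0.1 N) or (z of pin_b in the frame of bore_right below -0.026 m and horizontal distance between pin_b and bore_right below 0.006 m and contact force between pin_b and the fingers below 0.1 N))), for 0.2 s.
2. both pins fully home, one in each bore, and let go, the cap still on ((((z of pin_a in the frame of bore_left below -0.026 m and horizontal distance between pin_a and bore_left below 0.006 m and contact force between pin_a and the fingers below 0.1 N) and (z of pin_b in the frame of bore_right below -0.026 m and horizontal distance between pin_b and bore_right below 0.006 m and contact force between pin_b and the fingers below 0.1 N)) or ((z of pin_a in the frame of bore_right below -0.026 m and horizontal distance between pin_a and bore_right below 0.006 m and contact force between pin_a and the fingers below 0.1 N) and (z of pin_b in the frame of bore_left below -0.026 m and horizontal distance between pin_b and bore_left below 0.006 m and contact force between pin_b and the fingers below 0.1 N))) and height (world z) of cap below 0.06 m), for 0.2 s.
3. cap loosened and lifted off the canister, held in the fingers (height (world z) of cap above 0.085 m and contact force between cap and the fingers above 1 N), for 0.2 s.
At the end, for the whole second after the job is handed in: Cap gripped (over 1 N), level within 0.3 rad, still (under 0.03 m/s), its rim over 100 mm above the bench, not touching fixture or canister; both pins let go and home, one in each bore: foot at least 26 mm below the flange top, within 6 mm of the bore axis ((((z of pin_a in the frame of bore_left below -0.026 m and horizontal distance between pin_a and bore_left below 0.006 m and contact force between pin_a and the fingers below 0.1 N) and (z of pin_b in the frame of bore_right below -0.026 m and horizontal distance between pin_b and bore_right below 0.006 m and contact force between pin_b and the fingers below 0.1 N)) or ((z of pin_a in the frame of bore_right below -0.026 m and horizontal distance between pin_a and bore_right below 0.006 m and contact force between pin_a and the fingers below 0.1 N) and (z of pin_b in the frame of bore_left below -0.026 m and horizontal distance between pin_b and bore_left below 0.006 m and contact force between pin_b and the fingers below 0.1 N))) and height (world z) of cap above 0.1 m and angle between cap's own z axis and vertical below 0.3 rad and linear speed of cap below 0.03 m/s and contact force between cap and the fingers above 1 N and contact force between cap and fixture below 0.1 N); the arm keeps its last pose, push and grip.
It fails at once if the canister turned more than 0.15 rad on its base (value of joint canister above 0.15 rad or value of joint canister below -0.15 rad).
It fails at once if a bystander shoved more than 30 mm (distance of any of tape_roll, nut_m20, spanner_13, bearing from where it was at the start of the episode above 0.03 m).
It also fails if it takes over 64 s, if anything falls off the work surface, if the arm or the gripper's body presses on something with over 40 N, if the wrist force passes 120 N, or if a joint passes its speed limit or range.

## Working session

There is one attempt and no reset: what is moved stays moved. The work goes in short steps, Python scripts to look and compute and a tool call to move; the robot and the scene stay as the last step left them, time stands still between calls to the robot, and variables do not carry over. Pictures are saved under pics/ and viewed, at most 10 in all, crops included, and the job is handed in when it is done.

Besides the shell and the picture viewer there is one more tool, called after "Call:" by a JSON object that holds its "name" and its "arguments", one argument or row to a line. send_rows: Moves the arm, as the interface text tells. Shift numbers are shares of 0.025 m and turn numbers shares of 90 degrees, none past 1 either way. Its arguments: {"type":"object","properties":{"plan":{"type":"array"},"gripper":{"type":"number"},"force":{"type":"number"}},"required":["plan"]}

```bash
mkdir -p pics; cat > h.py <<'E'
import numpy as np, cv2
from cell import robot, read_camera, get_calibration
def look(n):
    c=get_calibration(n); b,d=read_camera(n)
    R=cv2.Rodrigues(np.array(c["rvec"],float))[0]; t=np.array(c["tvec"],float).ravel(); K=np.array(c["intrinsics"])
    v,u=np.mgrid[:400,:640]
    P=np.stack([(u-K[0,2])/K[0,0]*d,(v-K[1,2])/K[1,1]*d,d],-1)
    W=(P-t)@R; W[d==0]=np.nan
    return b,d,W,(R,t,K)
E
python3 - <<'E'
from h import *
for n in ["top","side"]:
    b,d,W,(R,t,K)=look(n); cv2.imwrite(f"pics/{n}.png",b); np.savez(f"{n}.npz",b=b,W=W,R=R,t=t,K=K)
    print(n,-R.T@t,K[0,0])
print(robot.observe())
E
```

```text
top [ 0.41971251 -0.03038681  1.45021166] 501.51613813118945
side [ 0.41732272 -1.06054822  1.0055429 ] 497.7592860657628
{'time': 0.1, 'qpos': array([ 1.11100444e+00,  3.42638329e-01,  1.52489720e+00,  1.38019674e-05,
        1.27539744e+00, -1.46001064e-01]), 'qvel': array([ 1.16177290e-03, -4.78361435e-04, -1.59311217e-03,  8.72200867e-05,
       -1.16671815e-04,  1.19190748e-03]), 'joint_efforts': array([ 1.63610363e-03, -4.32002449e+01, -2.44695801e+01,  7.18795834e-02,
        5.25895553e-02, -1.20371587e-05]), 'tool_pos': array([0.16186796, 0.49905476, 0.22613058]), 'tool_rot': array([-3.14026852e+00, -2.08050312e-04,  2.82779767e+00]), 'contact_force': array([-0.09306423,  0.18719434,  0.06148179]), 'torque': array([ 0.03511963,  0.00741872, -0.04079136]), 'grip_force': 0.0, 'opening': 0.09176210465627443}
```

View pics/top.png

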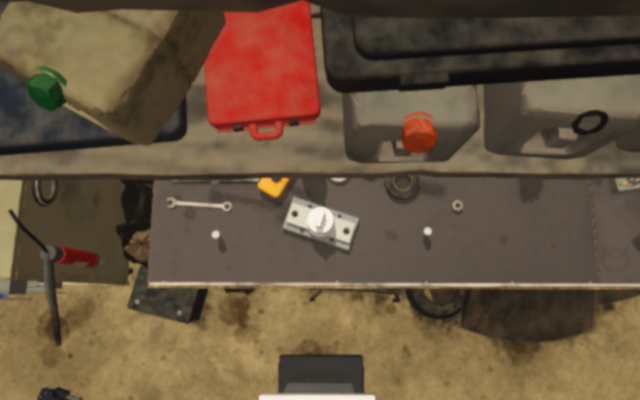

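View pics/side.png

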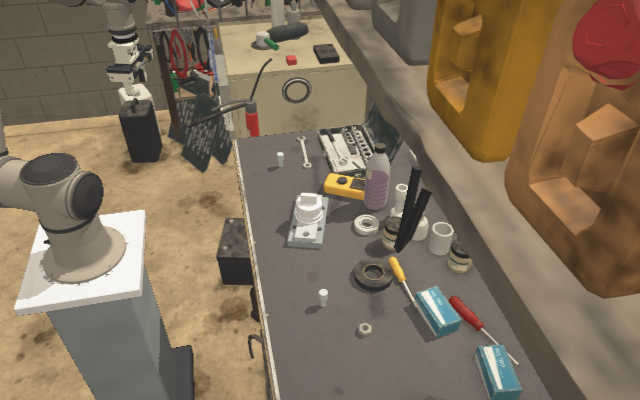

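The top view shows pin heads at (216,234) and (427,231), the fixture centred at (320,221) with bores near (294,213) and (347,231). The spanner is at (200,205), bearing (339,178), tape (402,185) and nut (457,206). The side view shows the pins at (280,158) and (323,297) and the fixture at (309,215).

```bash
python3 - <<'E'
from h import *
T=np.load("top.npz");S=np.load("side.npz")
for nm,Z,rois in [("top",T,{"pinL":(216,234,9),"pinR":(427,231,9),"cap":(320,221,24)}),("side",S,{"pinL":(280,158,10),"pinR":(323,297,12),"cap":(309,210,28)})]:
    W=Z["W"]
    for k,(u,v,r) in rois.items():
        w=W[v-r:v+r+1,u-r:u+r+1].reshape(-1,3); 
        print(nm,k,"ztop",np.nanmax(w[:,2]).round(4), "median z",np.nanmedian(w[:,2]).round(4))
        for lo,hi in ([(0.035,0.06)] if "pin" in k else [(0.022,0.04),(0.07,0.09),(0.1,0.13)]):
            s=w[(w[:,2]>lo)&(w[:,2]<hi)]
            if len(s): print("   ",lo,len(s),s.mean(0).round(4),s.min(0).round(4),s.max(0).round(4))
for k,c in {"top":T["b"][195:260,265:375],"side":S["b"][180:255,270:345]}.items():
    pass
a=cv2.resize(T["b"][190:255,270:370],(600,390),interpolation=cv2.INTER_CUBIC)
cv2.imwrite("pics/topc.png",a)
# heights of obstacles
W=T["W"]; m=(W[...,2]>0.1)&(np.hypot(W[...,0],W[...,1])<1.0)&(W[...,0]>0.3)
print("tall x min by y:")
for y in np.arange(-.6,.7,.1):
    s=W[m&(abs(W[...,1]-y)<.05)]
    if len(s): i=s[:,0].argmin(); print(round(y,2),s[i].round(3), s[:,2].max().round(2))
E
```

```text
top pinL ztop 0.0614 median z 0.0013
    0.035 57 [0.5886 0.285  0.0499] [0.579  0.2757 0.0357] [0.6002 0.2962 0.0588]
top pinR ztop 0.0612 median z 0.0015
    0.035 54 [ 0.6008 -0.307   0.0507] [ 0.5906 -0.3191  0.0374] [ 0.6109 -0.2976  0.0595]
top cap ztop 0.1166 median z 0.0256
    0.022 746 [ 0.625  -0.0071  0.0305] [ 0.5618 -0.0757  0.022 ] [0.698  0.0629 0.04  ]
    0.07 438 [ 0.6258 -0.0068  0.0811] [ 0.591  -0.0408  0.07  ] [0.6621 0.0284 0.0894]
    0.1 90 [ 0.6263 -0.0071  0.11  ] [ 0.6038 -0.0188  0.1015] [0.6488 0.0053 0.1166]
side pinL ztop 0.056 median z 0.0012
    0.035 48 [0.5884 0.2812 0.0474] [0.5783 0.2683 0.0357] [0.599  0.2964 0.056 ]
side pinR ztop 0.0578 median z 0.0013
    0.035 92 [ 0.5986 -0.3135  0.0485] [ 0.5889 -0.3217  0.0351] [ 0.6096 -0.2988  0.0578]
side cap ztop 0.1148 median z 0.0121
    0.022 652 [ 0.6339 -0.0205  0.0311] [ 0.5552 -0.1068  0.022 ] [0.7436 0.1316 0.04  ]
    0.07 291 [ 0.6233 -0.0233  0.0803] [ 0.5901 -0.0471  0.07  ] [0.6619 0.0184 0.0899]
    0.1 92 [ 0.6248 -0.0116  0.1079] [ 0.6038 -0.0246  0.1001] [0.6466 0.0015 0.1148]
tall x min by y:
-0.5 [ 0.594 -0.458  0.75 ] 0.79
-0.4 [ 0.593 -0.409  0.722] 0.97
-0.3 [ 0.594 -0.341  0.732] 1.0
-0.2 [ 0.59  -0.151  1.167] 1.18
-0.1 [ 0.582 -0.136  0.899] 1.18
-0.0 [ 0.59  -0.049  1.17 ] 1.18
0.1 [0.59  0.133 0.72 ] 1.18
0.2 [0.589 0.211 0.75 ] 1.17
0.3 [0.59  0.345 0.73 ] 0.94
0.4 [0.589 0.433 0.736] 0.91
0.5 [0.589 0.451 0.726] 0.73
```

View pics/topc.png

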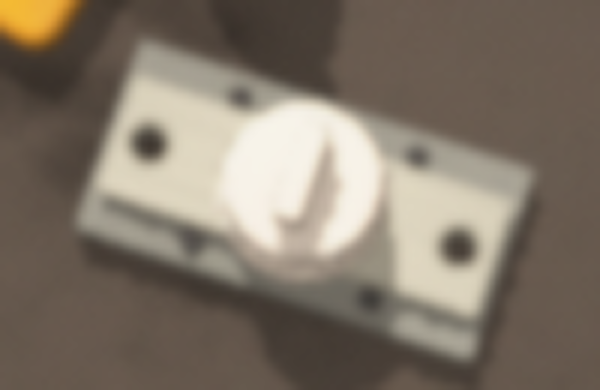

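The crop shows the bores at crop (149,144) and (458,246), which is full-frame (294.4,213.5) and (345.9,230.6). The bar grip runs roughly from (295,210) to (327,150) in the crop.

```bash
cat >> h.py <<'E'
from scipy.spatial.transform import Rotation as Ro
def tool():
    s=robot.observe(); return s["tool_pos"],Ro.from_euler("xyz",s["tool_rot"])
def plan(wps, start=None):
    """wps: list of (pos,yaw,nrows); tool down; prints rows"""
    p,r=start or tool(); rows=[]
    for q,y,n in wps:
        q=np.array(q,float); R2=Ro.from_euler("xyz",[np.pi,0,y]); p0=p.copy(); rv=(r.inv()*R2).as_rotvec(); r0=r
        for i in range(1,n+1):
            sh=r.inv().apply(p0+(q-p0)*i/n-p)/.025; t=(r0*Ro.from_rotvec(rv*i/n)); tr=(r.inv()*t).as_rotvec()/(np.pi/2)
            sh=sh.round(3); tr=tr.round(4); rows.append([sh.tolist(),tr.tolist()])
            p=p+r.apply(sh*.025); r=r*Ro.from_rotvec(tr*np.pi/2)
    print(str(rows).replace(" ","")); print(max(np.abs(np.array(rows)[:,0]).max(),0))
def px(M,u,v,z):
    R,t,K=M; d=R.T@np.linalg.inv(K)@[u,v,1]; c=-R.T@t; return c+d*(z-c[2])/d[2]
E
python3 - <<'E'
from h import *
T=np.load("top.npz");S=np.load("side.npz");M=(T["R"],T["t"],T["K"])
bl=px(M,294.42,213.5,.032);br=px(M,345.92,230.6,.032);print("bores",bl,br,np.linalg.norm(bl-br),(bl+br)/2, "yaw",np.arctan2(*(bl-br)[1::-1]))
W=S["W"];m=(W[...,2]>.06)&(W[...,2]<.6)&(W[...,0]>.45)&(W[...,0]<.85)&(abs(W[...,1])<.5)
q=(W[m]/.05).round().astype(int)[:,:2]
for k in np.unique(q,axis=0):
    s=W[m][(q==k).all(1)]
    if len(s)>5: print(k*.05,s[:,2].max().round(3),end="; ")
print()
c=get_calibration("wrist");p,r=tool();R=cv2.Rodrigues(np.array(c["rvec"]))[0];t=np.array(c["tvec"]).ravel()
print("cam in tool",r.inv().apply(-R.T@t-p),"optical axis",r.inv().apply(R[2]),"x",r.inv().apply(R[0]),np.array(c["intrinsics"]))
plan([([.45,.36,.20],1.9,10),([.587,.284,.18],1.248,10)])
E
```

```text
bores [0.65084055 0.06658893 0.032     ] [ 0.60207131 -0.08082907  0.032     ] 0.1552755871195026 [ 0.62645593 -0.00712007  0.032     ] yaw 1.2513069441338551
[ 0.6  -0.05] 0.086; [0.6 0. ] 0.113; [ 0.65 -0.05] 0.087; [0.65 0.  ] 0.115; [ 0.8  -0.15] 0.082; [0.8 0. ] 0.185; [0.8  0.05] 0.212; [ 0.85 -0.15] 0.083; [ 0.85 -0.1 ] 0.082; [0.85 0.  ] 0.219; [0.85 0.05] 0.223; 
cam in tool [ 0.08363311  0.0008384  -0.15784091] optical axis [-3.11241971e-01 -5.80948858e-04  9.50330520e-01] x [-4.40914024e-04  9.99999794e-01  4.66908911e-04] [[331.75989667   0.         322.45623986]
 [  0.         331.75989667 200.01289345]
 [  0.           0.           1.        ]]
[[[-1.268,-0.173,0.104],[-0.0001,0.0,0.0591]],[[-1.279,-0.055,0.105],[-0.0001,0.0001,0.059]],[[-1.278,0.064,0.104],[-0.0001,-0.0,0.0591]],[[-1.267,0.181,0.105],[-0.0,-0.0,0.0591]],[[-1.244,0.299,0.104],[-0.0001,0.0,0.059]],[[-1.211,0.412,0.104],[-0.0001,0.0001,0.0591]],[[-1.168,0.523,0.104],[-0.0001,-0.0,0.0591]],[[-1.115,0.629,0.105],[-0.0001,0.0,0.059]],[[-1.052,0.729,0.104],[-0.0001,0.0,0.0591]],[[-0.979,0.824,0.105],[-0.0,0.0001,0.0591]],[[-0.465,0.42,0.08],[-0.0,-0.0,0.0415]],[[-0.436,0.45,0.08],[-0.0,-0.0,0.0415]],[[-0.406,0.477,0.08],[-0.0,-0.0,0.0415]],[[-0.375,0.503,0.08],[-0.0,-0.0,0.0415]],[[-0.34,0.526,0.08],[-0.0,-0.0,0.0415]],[[-0.306,0.547,0.079],[-0.0,-0.0,0.0415]],[[-0.27,0.566,0.08],[-0.0,-0.0,0.0415]],[[-0.232,0.582,0.08],[-0.0,-0.0,0.0415]],[[-0.193,0.596,0.08],[-0.0001,-0.0,0.0415]],[[-0.155,0.607,0.08],[0.0,-0.0,0.0415]]]
1.279
```

Call:
{"name": "send_rows", "arguments": {
  "plan": [
    [[-0.95,-0.14,0.05],[0,0,0.059]],
    [[-0.95,-0.05,0.05],[0,0,0.059]],
    [[-0.95,0.05,0.05],[0,0,0.059]],
    [[-0.95,0.14,0.05],[0,0,0.059]],
    [[-0.93,0.22,0.05],[0,0,0.059]],
    [[-0.91,0.31,0.05],[0,0,0.059]],
    [[-0.88,0.39,0.05],[0,0,0.059]],
    [[-0.84,0.47,0.05],[0,0,0.059]],
    [[-0.79,0.55,0.05],[0,0,0.059]],
    [[-0.73,0.62,0.05],[0,0,0.059]]
  ],
  "gripper": 1,
  "force": 25
}}

```text
time: 1.35
tool_pos: [0.3782, 0.3944, 0.2138]
tool_rot: [-3.141, 0.0, 1.898]
contact_force: [-0.2, 0.1, 0.3]
opening: 0.0917
grip_force: 0.0
```

```bash
python3 - <<'E'
from h import *
print(tool()[0],robot.observe()["tool_rot"])
plan([([.587,.284,.17],1.25,10)])
E
```

```text
[0.37823065 0.3944407  0.21377879] [-3.14076797e+00  2.16270560e-04  1.89797072e+00]
[[[-0.687,0.649,0.175],[-0.0,0.0,0.0413]],[[-0.643,0.692,0.174],[-0.0001,0.0001,0.0412]],[[-0.597,0.732,0.175],[-0.0,-0.0,0.0413]],[[-0.548,0.77,0.175],[-0.0001,0.0,0.0412]],[[-0.498,0.803,0.175],[-0.0,0.0001,0.0413]],[[-0.444,0.834,0.175],[-0.0001,-0.0,0.0412]],[[-0.39,0.86,0.175],[-0.0,0.0,0.0413]],[[-0.332,0.884,0.174],[-0.0001,0.0,0.0412]],[[-0.275,0.904,0.176],[-0.0,0.0001,0.0413]],[[-0.216,0.92,0.175],[-0.0001,0.0,0.0412]]]
0.92
```

Call:
{"name": "send_rows", "arguments": {
  "plan": [
    [[-0.69,0.65,0.175],[0,0,0.0413]],
    [[-0.64,0.69,0.175],[0,0,0.0413]],
    [[-0.6,0.73,0.175],[0,0,0.0413]],
    [[-0.55,0.77,0.175],[0,0,0.0413]],
    [[-0.5,0.8,0.175],[0,0,0.0413]],
    [[-0.44,0.83,0.175],[0,0,0.0413]],
    [[-0.39,0.86,0.175],[0,0,0.0413]],
    [[-0.33,0.88,0.175],[0,0,0.0413]],
    [[-0.28,0.9,0.175],[0,0,0.0413]],
    [[-0.22,0.92,0.175],[0,0,0.0413]]
  ]
}}

```text
time: 2.6
tool_pos: [0.5877, 0.2841, 0.1701]
tool_rot: [-3.142, -0.0, 1.248]
contact_force: [-0.4, -0.6, -0.3]
opening: 0.0918
grip_force: 0.0
```

```bash
python3 - <<'E'
from h import *
p,r=tool();print(p,robot.observe()["tool_rot"],np.abs(robot.observe()["qvel"]).max())
b,d,W,M=look("wrist");cv2.imwrite("pics/w1.png",b);np.savez("w1.npz",b=b,W=W,R=M[0],t=M[1],K=M[2],p=p)
m=(W[...,2]>.03)&(W[...,2]<.07)&(np.hypot(W[...,0]-.588,W[...,1]-.284)<.04)
s=W[m];print(len(s),s.mean(0),s.min(0),s.max(0))
top=s[s[:,2]>np.percentile(s[:,2],95)-.004];print("top",len(top),(top.min(0)+top.max(0))/2,top.mean(0))
v,u=np.nonzero(m);print(u.min(),u.max(),v.min(),v.max())
E
```

```text
[0.58773772 0.28410624 0.17014174] [-3.14155175e+00 -9.82915120e-05  1.24797346e+00] 0.32442204380138745
575 [0.58950523 0.28806542 0.04969237] [0.57825706 0.27526288 0.03114678] [0.59945802 0.29704006 0.05421523]
top 464 [0.5888125  0.28606175 0.05165453] [0.58899975 0.2865956  0.05190341]
309 334 175 203
```

View pics/w1.png

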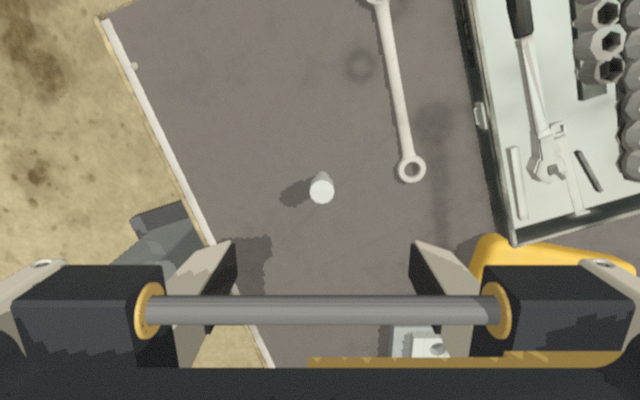

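The wrist view shows the pin head at (321,188), midway between the fingers at about (225,270) and (425,270). The spanner lies clear at about (400,130).

Call:
{"name": "send_rows", "arguments": {
  "plan": [
    [[0.05,0.01,0.6],[0,0,0]],
    [[0.05,0.01,0.6],[0,0,0]],
    [[0,0,0.6],[0,0,0]],
    [[0,0,0.6],[0,0,0]],
    [[0,0,0.6],[0,0,0]],
    [[0,0,0.6],[0,0,0]],
    [[0,0,0.6],[0,0,0]],
    [[0,0,0.6],[0,0,0]],
    [[0,0,0.5],[0,0,0]],
    [[0,0,0.26],[0,0,0]]
  ],
  "gripper": -0.1
}}

```text
time: 3.9
tool_pos: [0.5873, 0.287, 0.0304]
tool_rot: [-3.141, 0.001, 1.252]
contact_force: [-0.3, 0.8, 0.6]
opening: 0.0412
grip_force: 0.0
```

Call:
{"name": "send_rows", "arguments": {
  "plan": [
    [[0,0,0],[0,0,0]],
    [[0,0,0],[0,0,0]],
    [[0,0,0],[0,0,0]],
    [[0,0,0],[0,0,0]],
    [[0,0,-0.2],[0,0,0]],
    [[0,0,-0.6],[0,0,0]],
    [[0,0,-0.9],[0,0,0]],
    [[0,0,-0.9],[0,0,0]],
    [[0,0,-0.9],[0,0,0]],
    [[0,0,-0.9],[0,0,0]]
  ],
  "gripper": -1
}}

```text
time: 5.15
tool_pos: [0.5877, 0.2871, 0.1434]
tool_rot: [3.141, -0.001, 1.252]
contact_force: [0.1, -0.3, -1.5]
opening: 0.0208
grip_force: 25.0
```

```bash
python3 - <<'E'
from h import *
print(robot.observe()["opening"],robot.observe()["grip_force"])
plan([([.651,.0665,.17],1.25,10)])
E
```

```text
0.020750605213955386 24.998746339497302
[[[-0.759,0.517,-0.106],[0.0001,-0.0,0.0001]],[[-0.759,0.517,-0.107],[0.0,-0.0001,0.0002]],[[-0.758,0.517,-0.106],[0.0001,-0.0,0.0001]],[[-0.759,0.518,-0.107],[0.0,-0.0001,0.0002]],[[-0.758,0.517,-0.106],[0.0001,-0.0,0.0001]],[[-0.758,0.518,-0.107],[0.0,-0.0001,0.0002]],[[-0.758,0.518,-0.106],[0.0001,-0.0,0.0001]],[[-0.759,0.518,-0.107],[0.0,-0.0001,0.0001]],[[-0.758,0.518,-0.106],[0.0001,-0.0,0.0002]],[[-0.757,0.519,-0.106],[0.0,-0.0001,0.0001]]]
0.759
```

Call:
{"name": "send_rows", "arguments": {
  "plan": [
    [[-0.76,0.52,-0.12],[0,0,0]],
    [[-0.76,0.52,-0.12],[0,0,0]],
    [[-0.76,0.52,-0.12],[0,0,0]],
    [[-0.76,0.52,-0.12],[0,0,0]],
    [[-0.76,0.52,-0.12],[0,0,0]],
    [[-0.76,0.52,-0.12],[0,0,0]],
    [[-0.76,0.52,-0.12],[0,0,0]],
    [[-0.76,0.52,-0.12],[0,0,0]],
    [[-0.76,0.52,-0.12],[0,0,0]],
    [[-0.76,0.52,-0.12],[0,0,0]]
  ]
}}

```text
time: 6.4
tool_pos: [0.652, 0.0645, 0.1717]
tool_rot: [-3.142, -0.0, 1.252]
contact_force: [0.6, 0.4, -1.1]
opening: 0.0212
grip_force: 25.0
```

```bash
python3 - <<'E'
from h import *
p,r=tool();print(p,robot.observe()["tool_rot"],np.abs(robot.observe()["qvel"]).max())
b,d,W,M=look("wrist");np.savez("w2.npz",b=b,W=W,R=M[0],t=M[1],K=M[2],p=p)
cv2.imwrite("pics/w2.png",cv2.resize(b[100:400,170:490],(640,600),interpolation=cv2.INTER_CUBIC))
R,t,K=M
for q in ([.6508,.0666,.032],[p[0],p[1],.032]):
    c=R@np.array(q)+t;print((K@c)[:2]/c[2])
E
```

```text
[0.65196569 0.06451799 0.17166481] [-3.14158238e+00 -8.73265632e-05  1.25235399e+00] 0.27233980029628635
[319.22939816 186.2979067 ]
[321.12150484 187.96216399]
```

View pics/w2.png

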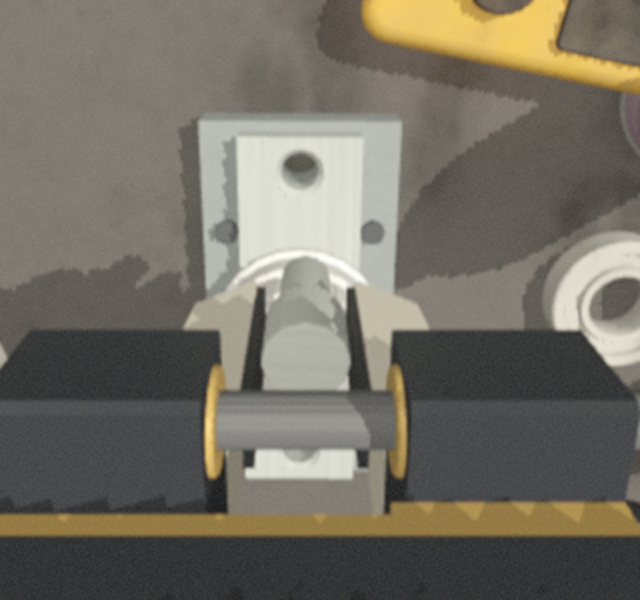

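The crop shows the left bore at (301,170), which is full-frame (320.3,184.8). The held pin is centred between the fingers at crop column 305, so it's about 2 px to the right of the bore.

```bash
cat >> h.py <<'E'
def bore(b,M,guess,p,r,z=.032,save=None):
    """dark-hole outline centre near guess -> world at z, offset in tool axes"""
    R,t,K=M; c=R@np.array([*guess[:2],z])+t; u,v=((K@c)[:2]/c[2])
    w=int(round(0.017/c[2]*K[0,0])); u0,v0=int(round(u)),int(round(v))
    g=cv2.resize(cv2.cvtColor(b,cv2.COLOR_BGR2GRAY)[v0-w:v0+w+1,u0-w:u0+w+1],None,fx=8,fy=8,interpolation=cv2.INTER_CUBIC)
    if save: cv2.imwrite(save,g)
    th,m=cv2.threshold(g,0,255,cv2.THRESH_BINARY_INV+cv2.THRESH_OTSU)
    for k in cv2.findContours(m,cv2.RETR_EXTERNAL,cv2.CHAIN_APPROX_NONE)[0]:
        if cv2.contourArea(k)<1500: continue
        (x,y),ax,an=cv2.fitEllipse(cv2.convexHull(k)); x=(x+.5)/8-.5+u0-w; y=(y+.5)/8-.5+v0-w
        q=px(M,x,y,z); print("px",round(x,2),round(y,2),"diam mm",(np.array(ax)/8*c[2]/K[0,0]*1e3).round(1),"world",q.round(4),"tool mm",(r.inv().apply(q-p)*1e3).round(2))
E
python3 - <<'E'
from h import *
Z=np.load("w2.npz");M=(Z["R"],Z["t"],Z["K"])
bore(Z["b"],M,[.652,.067],Z["p"],Ro.from_euler("xyz",[np.pi,0,1.2523]))
Z1=np.load("w1.npz");M=(Z1["R"],Z1["t"],Z1["K"])
# pin head top: bright
g=cv2.cvtColor(Z1["b"],cv2.COLOR_BGR2GRAY)[170:212,300:342];g=cv2.resize(g,None,fx=8,fy=8,interpolation=cv2.INTER_CUBIC)
_,m=cv2.threshold(g,200,255,0)
for k in cv2.findContours(m,0,1)[0]:
    if cv2.contourArea(k)>1500:
        (x,y),ax,_=cv2.fitEllipse(k);x=(x+.5)/8-.5+300;y=(y+.5)/8-.5+170;q=px(M,x,y,.052);print(x,y,np.array(ax)/8,q)
        print("pin in tool frame at grasp",Ro.from_euler("xyz",[np.pi,0,1.252]).inv().apply(q-[.5873,.287,.0304])*1e3)
E
```

```text
px 320.36 183.91 diam mm [16.2 18.3] world [0.6525 0.0685 0.032 ] tool mm [  3.92  -0.7  139.66]
321.65181159973145 191.22931671142578 [22.6529026  23.42853355] [0.58923717 0.28704656 0.052     ]
pin in tool frame at grasp [  0.65137231   1.82496821 -21.6       ]
```

Call:
{"name": "send_rows", "arguments": {
  "plan": [
    [[0,-0.01,0.3],[0,0,0]],
    [[0,-0.01,0.3],[0,0,0]],
    [[0,-0.01,0.3],[0,0,0]],
    [[0,-0.01,0.3],[0,0,0]],
    [[0,-0.01,0.3],[0,0,0]],
    [[0,0,0.3],[0,0,0]],
    [[0,0,0.3],[0,0,0]],
    [[0,0,0.3],[0,0,0]],
    [[0,0,0.3],[0,0,0]],
    [[0,0,0.1],[0,0,0]]
  ]
}}

```text
time: 7.7
tool_pos: [0.6501, 0.0663, 0.1007]
tool_rot: [-3.141, 0.0, 1.252]
contact_force: [-0.4, 0.1, -0.9]
opening: 0.0212
grip_force: 25.0
```

```bash
python3 - <<'E'
from h import *
p,r=tool();print(p,robot.observe()["tool_rot"],np.abs(robot.observe()["qvel"]).max())
b,d,W,M=look("wrist");np.savez("w3.npz",b=b,W=W,R=M[0],t=M[1],K=M[2],p=p)
bore(b,M,[.651,.0666],p,r,save="pics/b3.png")
print(robot.observe()["tool_pos"])
cv2.imwrite("pics/w3.png",cv2.resize(b[100:350,200:440],(576,600),interpolation=cv2.INTER_CUBIC))
E
```

```text
[0.650128   0.06633416 0.10074786] [-3.14070045e+00  1.71883360e-04  1.25224450e+00] 0.035031289434610376
px 322.13 237.48 diam mm [13.7 16.3] world [0.6453 0.0489 0.032 ] tool mm [-18.04   0.92  68.75]
px 323.02 211.27 diam mm [16.7 19. ] world [0.6524 0.0685 0.032 ] tool mm [ 2.78  1.58 68.75]
[0.6501177  0.06634886 0.10071344]
```

View pics/w3.png

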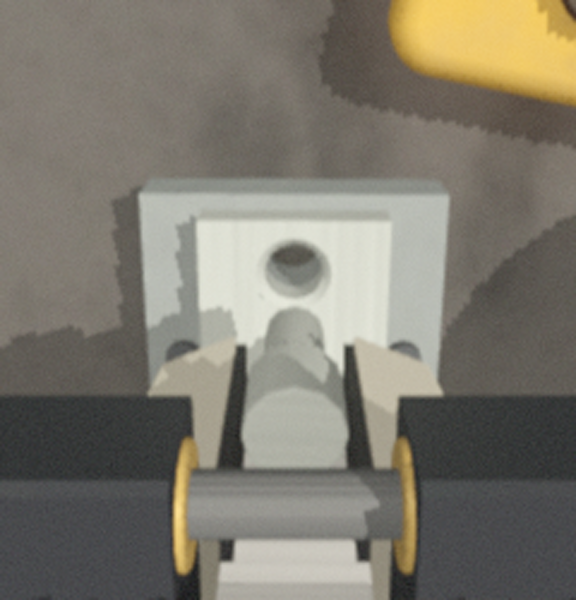

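The crop shows the bore rim spanning about (262–331, 240–298), with its centre at (296,269). The pin foot's far edge is at row 307 and its centre column is 295, so it's aligned sideways and only needs a small advance along tool x.

```bash
python3 - <<'E'
from h import *
Z=np.load("w3.npz");M=(Z["R"],Z["t"],Z["K"]);p=Z["p"];r=Ro.from_euler("xyz",[np.pi,0,1.2522])
f=lambda x,y,z:(r.inv().apply(px(M,200+(x+.5)/2.4-.5,100+(y+.5)/2.4-.5,z)-p)*1e3).round(2)
print("bore near/far rims",f(296,298,.032),f(296,240,.032))
print("foot tip",f(295,307,p[2]-.031),f(295,307,p[2]-.029))
print("shank sides",f(268,335,p[2]-.029),f(323,335,p[2]-.029))
T=np.load("top.npz")
# foot tip gradient
g=cv2.cvtColor(Z["b"],cv2.COLOR_BGR2GRAY);print(g[205:245,323])
W=Z["W"];s=r.inv().apply(W[205:275,318:328].reshape(-1,3)-p)*1e3;s=s.reshape(70,10,3);print(s[20:60:3,5].round(1).tolist())
E
```

```text
bore near/far rims [-7.11  1.54 68.75] [11.6   1.53 68.75]
foot tip [ 5.85  1.23 31.  ] [ 6.7   1.23 29.  ]
shank sides [-1.08 -5.71 29.  ] [-1.08  8.42 29.  ]
[ 85  89  89  87  87  97 113 121 124 122 120 124 121 131 149 164 170 171
 178 201 222 221 205 177 165 163 166 165 167 166 167 167 165 170 170 171
 167 170 173 169]
[[-8.8, 1.5, 70.8], [6.5, 1.5, 28.8], [7.1, 1.5, 23.0], [6.8, 1.5, 19.2], [6.5, 1.4, 15.7], [6.8, 1.4, 11.2], [10.4, 1.4, -0.2], [9.9, 1.4, -2.7], [10.2, 1.4, -6.8], [10.4, 1.4, -10.4], [nan, nan, nan], [10.2, 1.4, -16.3], [10.5, 1.4, -19.8], [9.1, 1.4, -20.1]]
```

Call:
{"name": "send_rows", "arguments": {
  "plan": [
    [[0.054,0.01,0.2],[0,0,0]],
    [[0.054,0,0.3],[0,0,0]],
    [[0,0,0.3],[0,0,0]],
    [[0,0,0.3],[0,0,0]],
    [[0,0,0.2],[0,0,0]],
    [[0,0,0.1],[0,0,0]],
    [[0,0,0.1],[0,0,0]],
    [[0,0,0.1],[0,0,0]],
    [[0,0,0.1],[0,0,0]],
    [[0,0,0.05],[0,0,0]]
  ]
}}

```text
time: 9.0
tool_pos: [0.6514, 0.0688, 0.0576]
tool_rot: [-3.141, 0.0, 1.252]
contact_force: [-0.1, 0.3, -1.1]
opening: 0.0207
grip_force: 25.0
```

Call:
{"name": "send_rows", "arguments": {
  "plan": [
    [[0,0,0.1],[0,0,0]],
    [[0,0,0.1],[0,0,0]],
    [[0,0,0.1],[0,0,0]],
    [[0,0,0.1],[0,0,0]],
    [[0,0,0.1],[0,0,0]],
    [[0,0,0.1],[0,0,0]],
    [[0,0,0.05],[0,0,0]],
    [[0,0,0],[0,0,0]],
    [[0,0,0],[0,0,0]],
    [[0,0,0],[0,0,0]]
  ]
}}

```text
time: 10.25
tool_pos: [0.6514, 0.0689, 0.0413]
tool_rot: [-3.141, 0.0, 1.252]
contact_force: [-1.3, -1.5, -0.9]
opening: 0.0211
grip_force: 25.0
```

Call:
{"name": "send_rows", "arguments": {
  "plan": [
    [[0,0,0],[0,0,0]],
    [[0,0,0],[0,0,0]],
    [[0,0,0],[0,0,0]],
    [[0,0,-0.4],[0,0,0]],
    [[0,0,-0.8],[0,0,0]],
    [[0,0,-0.9],[0,0,0]],
    [[0,0,-1],[0,0,0]],
    [[0,0,-1],[0,0,0]],
    [[0,0,-1],[0,0,0]],
    [[0,0,-0.5],[0,0,0]]
  ],
  "gripper": 0
}}

```text
time: 11.5
tool_pos: [0.6521, 0.0689, 0.1838]
tool_rot: [3.139, -0.001, 1.252]
contact_force: [-0.5, 0.2, -1.2]
opening: 0.0459
grip_force: 0.0
```

```bash
python3 - <<'E'
from h import *
p,r=tool();print(p,robot.observe()["tool_rot"])
b,d,W,M=look("wrist");np.savez("w4.npz",b=b,W=W,R=M[0],t=M[1],K=M[2],p=p)
s=W[(np.hypot(W[...,0]-.6515,W[...,1]-.068)<.009)];print("pin top z",np.nanmedian(s[:,2]),np.nanmax(s[:,2]),len(s))
m=(W[...,2]>.045)&(W[...,2]<.075)&(np.hypot(W[...,0]-.6515,W[...,1]-.068)<.03);s=W[m];print(s.mean(0),s.min(0),s.max(0))
m=(W[...,2]>.1)&(np.hypot(W[...,0]-.6265,W[...,1]+.007)<.03);print("bar seen",m.sum())
plan([([.618,-.12,.18],1.25,10),([.600,-.308,.17],1.25,10)])
E
```

```text
[0.65213001 0.0688915  0.18383548] [ 3.13855224e+00 -1.09471229e-03  1.25236136e+00]
pin top z 0.053948370609800074 0.05592681408354837 298
[0.65215756 0.06823859 0.05339059] [0.64134747 0.05637619 0.04536863] [0.66238402 0.0779773  0.05592681]
bar seen 196
[[[-0.761,0.105,0.019],[0.0003,-0.0001,0.0001]],[[-0.76,0.106,0.018],[0.0002,-0.0001,0.0002]],[[-0.761,0.106,0.019],[0.0003,-0.0001,0.0001]],[[-0.76,0.106,0.019],[0.0003,-0.0001,0.0002]],[[-0.761,0.106,0.018],[0.0003,-0.0001,0.0001]],[[-0.76,0.107,0.019],[0.0002,-0.0001,0.0002]],[[-0.761,0.106,0.019],[0.0003,-0.0001,0.0001]],[[-0.76,0.107,0.019],[0.0003,-0.0001,0.0002]],[[-0.761,0.107,0.02],[0.0002,-0.0,0.0001]],[[-0.76,0.107,0.019],[0.0003,-0.0001,0.0002]],[[-0.736,0.169,0.04],[0.0,-0.0,-0.0]],[[-0.737,0.169,0.04],[0.0,-0.0,-0.0]],[[-0.736,0.169,0.04],[0.0,-0.0,-0.0]],[[-0.736,0.168,0.04],[0.0,-0.0,-0.0]],[[-0.737,0.169,0.04],[0.0,-0.0,-0.0]],[[-0.736,0.169,0.04],[0.0,-0.0,-0.0]],[[-0.736,0.169,0.039],[0.0,-0.0,-0.0]],[[-0.737,0.169,0.04],[0.0,-0.0,-0.0]],[[-0.736,0.169,0.04],[0.0,-0.0,-0.0]],[[-0.736,0.168,0.04],[0.0,-0.0,-0.0]]]
0.761
```

Call:
{"name": "send_rows", "arguments": {
  "plan": [
    [[-0.95,0.17,0],[0,0,0]],
    [[-0.95,0.17,0],[0,0,0]],
    [[-0.95,0.17,0],[0,0,0]],
    [[-0.95,0.17,0],[0,0,0]],
    [[-0.95,0.17,0],[0,0,0]],
    [[-0.95,0.17,0],[0,0,0]],
    [[-0.95,0.17,0],[0,0,0]],
    [[-0.95,0.17,0],[0,0,0]],
    [[-0.95,0.17,0.0],[0,0,0]],
    [[-0.95,0.17,0],[0,0,0]]
  ]
}}

```text
time: 12.8
tool_pos: [0.6167, -0.1721, 0.1809]
tool_rot: [-3.141, -0.0, 1.251]
contact_force: [-0.1, 0.3, -0.2]
opening: 0.046
grip_force: 0.0
```

Call:
{"name": "send_rows", "arguments": {
  "plan": [
    [[-0.95,0.17,0.2],[0,0,0]],
    [[-0.95,0.17,0.2],[0,0,0]],
    [[-0.95,0.17,0.2],[0,0,0]],
    [[-0.95,0.17,0.2],[0,0,0]],
    [[-0.8,0.17,0.2],[0,0,0]],
    [[-0.6,0.17,0.2],[0,0,0]],
    [[-0.2,0.0,0],[0,0,0]],
    [[0,0,0],[0,0,0]],
    [[0,0,0],[0,0,0]],
    [[0,0,0],[0,0,0]]
  ]
}}

```text
time: 14.05
tool_pos: [0.5997, -0.3055, 0.1518]
tool_rot: [3.141, -0.0, 1.253]
contact_force: [-0.7, -1.1, -0.9]
opening: 0.046
grip_force: 0.0
```

```bash
python3 - <<'E'
from h import *
p,r=tool();print(p,robot.observe()["tool_rot"],np.abs(robot.observe()["qvel"]).max())
b,d,W,M=look("wrist");np.savez("w5.npz",b=b,W=W,R=M[0],t=M[1],K=M[2],p=p)
m=(W[...,2]>.03)&(W[...,2]<.07)&(np.hypot(W[...,0]-.601,W[...,1]+.306)<.04);s=W[m];print(len(s))
top=s[s[:,2]>np.percentile(s[:,2],95)-.004];c=(top.min(0)+top.max(0))/2;print("top",len(top),c,top.mean(0),"tool",(r.inv().apply(c-p)*1e3).round(2),(r.inv().apply(top.mean(0)-p)*1e3).round(2))
E
```

```text
[ 0.5997087  -0.30553925  0.15177382] [ 3.14119390e+00 -9.07217339e-05  1.25322890e+00] 0.0015881866473771039
649
top 515 [ 0.59991169 -0.30849787  0.05143238] [ 0.60008884 -0.30825624  0.05189136] tool [ -2.76   1.08 100.34] [-2.47  1.17 99.88]
```

Call:
{"name": "send_rows", "arguments": {
  "plan": [
    [[-0.05,-0.01,0.4],[0,0,0]],
    [[-0.05,0,0.6],[0,0,0]],
    [[0,0,0.7],[0,0,0]],
    [[0,0,0.7],[0,0,0]],
    [[0,0,0.7],[0,0,0]],
    [[0,0,0.7],[0,0,0]],
    [[0,0,0.6],[0,0,0]],
    [[0,0,0.3],[0,0,0]],
    [[0,0,0.13],[0,0,0]],
    [[0,0,0],[0,0,0]]
  ],
  "gripper": 0
}}

```text
time: 15.35
tool_pos: [0.5986, -0.3086, 0.031]
tool_rot: [3.141, 0.0, 1.252]
contact_force: [0.2, 1.0, 0.7]
opening: 0.0459
grip_force: 0.0
```

Call:
{"name": "send_rows", "arguments": {
  "plan": [
    [[0,0,0],[0,0,0]],
    [[0,0,0],[0,0,0]],
    [[0,0,0],[0,0,0]],
    [[0,0,0],[0,0,0]],
    [[0,0,-0.3],[0,0,0]],
    [[0,0,-0.8],[0,0,0]],
    [[0,0,-0.9],[0,0,0]],
    [[0,0,-0.9],[0,0,0]],
    [[0,0,-0.9],[0,0,0]],
    [[0,0,-0.9],[0,0,0]]
  ],
  "gripper": -1
}}

```text
time: 16.6
tool_pos: [0.5983, -0.3084, 0.1492]
tool_rot: [-3.142, -0.0, 1.252]
contact_force: [-0.6, -0.2, -1.3]
opening: 0.0214
grip_force: 25.0
```

```bash
python3 - <<'E'
from h import *
# bore_right from w4 geometry + top view estimate; target TCP
bl=np.array([.6514,.0688]); a=1.2513
print(bl-.156*np.array([np.cos(a),np.sin(a)]))
q=bl-.156*np.array([np.cos(a),np.sin(a)])
plan([([q[0],q[1],.155],1.252,10)])
E
```

```text
[ 0.60240221 -0.07930542]
[[[0.875,-0.271,-0.023],[-0.0,-0.0,0.0]],[[0.876,-0.271,-0.023],[-0.0,-0.0,0.0]],[[0.875,-0.272,-0.023],[-0.0,-0.0,0.0001]],[[0.876,-0.271,-0.023],[-0.0,-0.0,-0.0]],[[0.875,-0.271,-0.023],[-0.0,-0.0,0.0]],[[0.876,-0.272,-0.022],[-0.0,-0.0001,0.0]],[[0.875,-0.271,-0.023],[-0.0,0.0,0.0]],[[0.876,-0.271,-0.024],[-0.0,0.0,0.0001]],[[0.875,-0.272,-0.023],[-0.0,0.0,-0.0]],[[0.875,-0.271,-0.023],[-0.0001,0.0,0.0]]]
0.876
```

Call:
{"name": "send_rows", "arguments": {
  "plan": [
    [[0.88,-0.27,0],[0,0,0]],
    [[0.95,-0.27,0],[0,0,0]],
    [[0.95,-0.27,0],[0,0,0]],
    [[0.95,-0.27,0],[0,0,0]],
    [[0.95,-0.27,0],[0,0,0]],
    [[0.95,-0.27,0.3],[0,0,0]],
    [[0.95,-0.27,0.4],[0,0,0]],
    [[0.95,-0.27,0.5],[0,0,0]],
    [[0.8,-0.27,0.5],[0,0,0]],
    [[0.42,-0.28,0.2],[0,0,0]]
  ]
}}

```text
time: 17.85
tool_pos: [0.602, -0.0779, 0.0995]
tool_rot: [-3.14, 0.0, 1.253]
contact_force: [0.8, -0.2, -0.9]
opening: 0.0207
grip_force: 25.0
```

Call:
{"name": "send_rows", "arguments": {
  "plan": [
    [[0,0,0],[0,0,0]],
    [[0,0,0],[0,0,0]],
    [[0,0,0],[0,0,0]],
    [[0,0,0],[0,0,0]],
    [[0,0,0],[0,0,0]],
    [[0,0,0],[0,0,0]],
    [[0,0,0],[0,0,0]],
    [[0,0,0],[0,0,0]],
    [[0,0,0],[0,0,0]],
    [[0,0,0],[0,0,0]]
  ]
}}

```text
time: 19.1
tool_pos: [0.6026, -0.0795, 0.1007]
tool_rot: [3.142, -0.0, 1.252]
contact_force: [-0.9, 0.3, -0.8]
opening: 0.0213
grip_force: 25.0
```

```bash
python3 - <<'E'
from h import *
p,r=tool();print(p,robot.observe()["tool_rot"],np.abs(robot.observe()["qvel"]).max())
b,d,W,M=look("wrist");np.savez("w6.npz",b=b,W=W,R=M[0],t=M[1],K=M[2],p=p)
bore(b,M,[.6024,-.0793],p,r)
cv2.imwrite("pics/w6.png",cv2.resize(b[100:350,200:440],(576,600),interpolation=cv2.INTER_CUBIC))
s=(r.inv().apply(W[205:275,318:328].reshape(-1,3)-p)*1e3).reshape(70,10,3);print(s[10:60:3,5].round(1).tolist())
E
```

```text
[ 0.60255382 -0.0795423   0.10070143] [ 3.14158032e+00 -6.15078142e-05  1.25229498e+00] 0.0012697303747064323
px 321.81 224.41 diam mm [22.6 32.1] world [ 0.6009 -0.0869  0.032 ] tool mm [-7.48  0.69 68.7 ]
[[-11.3, 1.6, 98.3], [-10.8, 1.6, 90.3], [-11.1, 1.6, 84.4], [-11.1, 1.6, 78.3], [-11.0, 1.6, 72.3], [7.6, 1.5, 23.2], [7.4, 1.5, 19.4], [7.2, 1.5, 15.6], [7.2, 1.5, 11.6], [7.9, 1.4, 6.2], [10.8, 1.4, -3.5], [10.9, 1.4, -7.1], [11.1, 1.4, -10.8], [11.4, 1.4, -14.5], [10.8, 1.4, -16.4], [10.7, 1.4, -19.1], [10.0, 1.4, -20.8]]
```

View pics/w6.png

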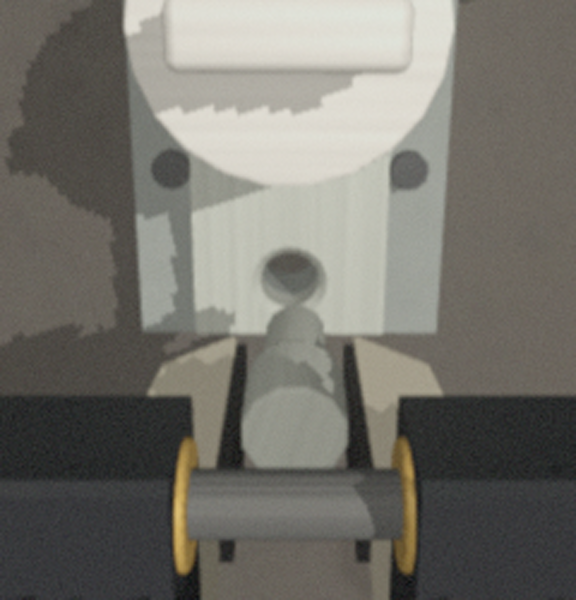

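The crop shows the right bore rim centred at about (292,277), with the pin foot at column 295. The pin needs about 1 mm in −y and 0.4 mm in −x. The bar grip at the top, (165–412, 0–70), runs along image columns (tool y).

Call:
{"name": "send_rows", "arguments": {
  "plan": [
    [[-0.016,-0.04,0.2],[0,0,0]],
    [[0,0,0.3],[0,0,0]],
    [[0,0,0.3],[0,0,0]],
    [[0,0,0.3],[0,0,0]],
    [[0,0,0.2],[0,0,0]],
    [[0,0,0.1],[0,0,0]],
    [[0,0,0.1],[0,0,0]],
    [[0,0,0.1],[0,0,0]],
    [[0,0,0.1],[0,0,0]],
    [[0,0,0.05],[0,0,0]]
  ]
}}

```text
time: 20.4
tool_pos: [0.6014, -0.0797, 0.0569]
tool_rot: [-3.141, 0.0, 1.252]
contact_force: [-1.2, -1.2, 0.2]
opening: 0.021
grip_force: 25.0
```

Call:
{"name": "send_rows", "arguments": {
  "plan": [
    [[0,0,0.1],[0,0,0]],
    [[0,0,0.1],[0,0,0]],
    [[0,0,0.1],[0,0,0]],
    [[0,0,0.1],[0,0,0]],
    [[0,0,0.1],[0,0,0]],
    [[0,0,0.1],[0,0,0]],
    [[0,0,0.05],[0,0,0]],
    [[0,0,0],[0,0,0]],
    [[0,0,0],[0,0,0]],
    [[0,0,0],[0,0,0]]
  ]
}}

```text
time: 21.65
tool_pos: [0.6014, -0.0796, 0.0405]
tool_rot: [-3.141, -0.0, 1.252]
contact_force: [-1.6, -2.3, -1.8]
opening: 0.021
grip_force: 25.0
```

Call:
{"name": "send_rows", "arguments": {
  "plan": [
    [[0,0,0],[0,0,0]],
    [[0,0,0],[0,0,0]],
    [[0,0,0],[0,0,0]],
    [[0,0,-0.4],[0,0,0]],
    [[0,0,-0.8],[0,0,0]],
    [[0,0,-0.9],[0,0,0]],
    [[0,0,-1],[0,0,0]],
    [[0,0,-1],[0,0,0]],
    [[0,0,-1],[0,0,0]],
    [[0,0,-0.6],[0,0,0]]
  ],
  "gripper": 0
}}

```text
time: 22.9
tool_pos: [0.602, -0.0797, 0.1853]
tool_rot: [3.139, -0.0, 1.252]
contact_force: [-0.4, 0.6, -0.2]
opening: 0.0456
grip_force: 0.0
```

```bash
python3 - <<'E'
from h import *
p,r=tool();print(p,robot.observe()["tool_rot"],robot.observe()["qpos"])
b,d,W,M=look("wrist")
s=W[(np.hypot(W[...,0]-.6016,W[...,1]+.080)<.009)];print("pin top z",np.nanmedian(s[:,2]),np.nanmax(s[:,2]),len(s))
m=(W[...,2]>.1)&(W[...,2]<.12)&(np.hypot(W[...,0]-.6265,W[...,1]+.006)<.05);s=W[m][:,:2].astype(np.float32)
(c,sz,a)=cv2.minAreaRect((s*1000).astype(np.float32));print("bar",len(s),c,sz,a,s.mean(0))
b2,d,W,M2=look("top");m=(W[...,2]>.098)&(W[...,2]<.125)&(np.hypot(W[...,0]-.6265,W[...,1]+.006)<.05);print("top",cv2.minAreaRect((W[m][:,:2]*1000).astype(np.float32)),W[m].mean(0))
for n,q in (("a",[.6514,.0688]),("b",[.6016,-.08])):
    k=np.hypot(W[...,0]-q[0],W[...,1]-q[1])<.01;print(n,np.nanmedian(W[k][:,2]))
ax=(np.array([.6514,.0688])+[.6014,-.0796])/2;print("axis",ax)
plan([([ax[0],ax[1],.16],2.82,13)])
plan([([ax[0],ax[1],.16],-.32,13)])
E
```

```text
[ 0.60196996 -0.07968445  0.18532708] [ 3.13900771e+00 -3.30163331e-04  1.25231081e+00] [-2.57852400e-01  5.23836436e-01  1.35043715e+00  1.81347016e-04
  1.26471888e+00  6.05791258e-02]
pin top z 0.05383835146163527 0.05597685735309885 295
bar 1394 (626.1804809570312, -7.587367057800293) (13.250645637512207, 45.3885498046875) 71.7170181274414 [ 0.6262315  -0.00743761]
top ((0.0, 0.0), (0.0, 0.0), 0.0) [nan nan nan]
a 0.7581168077663819
b 0.8259943882196912
axis [ 0.6264 -0.0054]
[[[0.24,-0.002,0.078],[0.0002,0.0001,-0.0768]],[[0.239,0.028,0.078],[0.0001,0.0002,-0.0767]],[[0.234,0.056,0.078],[0.0002,0.0001,-0.0768]],[[0.226,0.083,0.078],[0.0001,0.0001,-0.0768]],[[0.213,0.11,0.078],[0.0002,0.0002,-0.0767]],[[0.199,0.135,0.078],[0.0002,0.0001,-0.0768]],[[0.181,0.158,0.078],[0.0001,0.0001,-0.0768]],[[0.161,0.179,0.079],[0.0002,0.0001,-0.0768]],[[0.138,0.197,0.078],[0.0001,0.0002,-0.0767]],[[0.114,0.212,0.078],[0.0002,0.0001,-0.0768]],[[0.087,0.224,0.078],[0.0002,0.0001,-0.0768]],[[0.059,0.233,0.078],[0.0001,0.0002,-0.0767]],[[0.032,0.239,0.078],[0.0002,0.0001,-0.0768]]]
0.24
[[[0.24,-0.002,0.078],[0.0001,-0.0002,0.077]],[[0.239,-0.03,0.078],[0.0002,-0.0001,0.077]],[[0.233,-0.06,0.078],[0.0001,-0.0002,0.077]],[[0.224,-0.086,0.078],[0.0001,-0.0001,0.077]],[[0.213,-0.114,0.077],[0.0001,-0.0002,0.077]],[[0.197,-0.138,0.078],[0.0002,-0.0002,0.077]],[[0.178,-0.161,0.078],[0.0001,-0.0001,0.077]],[[0.159,-0.181,0.078],[0.0001,-0.0002,0.077]],[[0.135,-0.199,0.077],[0.0002,-0.0002,0.077]],[[0.11,-0.213,0.078],[0.0001,-0.0001,0.077]],[[0.084,-0.226,0.078],[0.0001,-0.0002,0.077]],[[0.056,-0.234,0.078],[0.0002,-0.0001,0.077]],[[0.027,-0.239,0.077],[0.0001,-0.0002,0.077]]]
0.24<stdin>:7: RuntimeWarning: Mean of empty slice.
  ret = um.true_divide(
```

```bash
python3 - <<'E'
from h import *
plan([([.6256,-.0062,.15],2.822,10)])
E
```

```text
[[[0.309,-0.004,0.141],[0.0002,0.0002,-0.0999]],[[0.305,0.044,0.142],[0.0002,0.0001,-0.1]],[[0.295,0.091,0.141],[0.0002,0.0002,-0.0999]],[[0.277,0.136,0.142],[0.0002,0.0002,-0.0999]],[[0.252,0.178,0.141],[0.0002,0.0002,-0.0999]],[[0.221,0.215,0.142],[0.0003,0.0001,-0.1]],[[0.185,0.247,0.141],[0.0002,0.0002,-0.0999]],[[0.143,0.273,0.142],[0.0002,0.0002,-0.0999]],[[0.1,0.292,0.141],[0.0002,0.0001,-0.1]],[[0.052,0.304,0.142],[0.0002,0.0002,-0.0999]]]
0.309
```

Call:
{"name": "send_rows", "arguments": {
  "plan": [
    [[0.31,0,0.14],[0,0,-0.1]],
    [[0.305,0.045,0.14],[0,0,-0.1]],
    [[0.295,0.09,0.14],[0,0,-0.1]],
    [[0.28,0.135,0.14],[0,0,-0.1]],
    [[0.25,0.18,0.14],[0,0,-0.1]],
    [[0.22,0.215,0.14],[0,0,-0.1]],
    [[0.185,0.245,0.14],[0,0,-0.1]],
    [[0.145,0.275,0.14],[0,0,-0.1]],
    [[0.1,0.29,0.14],[0,0,-0.1]],
    [[0.05,0.305,0.14],[0,0,-0.1]]
  ]
}}

```text
time: 24.25
tool_pos: [0.6242, -0.0057, 0.1468]
tool_rot: [-3.141, -0.002, 2.828]
contact_force: [-0.0, 0.7, -0.6]
opening: 0.0456
grip_force: 0.0
```

Call:
{"name": "send_rows", "arguments": {
  "plan": [
    [[0,0,0],[0,0,0]],
    [[0,0,0],[0,0,0]],
    [[0,0,0],[0,0,0]],
    [[0,0,0],[0,0,0]],
    [[0,0,0],[0,0,0]],
    [[0,0,0],[0,0,0]],
    [[0,0,0],[0,0,0]],
    [[0,0,0],[0,0,0]],
    [[0,0,0],[0,0,0]],
    [[0,0,0],[0,0,0]]
  ]
}}

```text
time: 25.5
tool_pos: [0.6247, -0.006, 0.1482]
tool_rot: [3.141, 0.0, 2.823]
contact_force: [-0.4, 0.1, -0.4]
opening: 0.0458
grip_force: 0.0
```

```bash
python3 - <<'E'
from h import *
p,r=tool();o=robot.observe();print(p,o["tool_rot"],o["qpos"].round(2),o["torque"])
b,d,W,M=look("wrist")
m=(W[...,2]>.1)&(W[...,2]<.12)&(np.hypot(W[...,0]-.6265,W[...,1]+.006)<.05);s=r.inv().apply(W[m]-p)*1e3
print(len(s),s.mean(0),(s.min(0)+s.max(0))/2,np.percentile(s,[2,98],axis=0),cv2.minAreaRect(s[:,:2].astype(np.float32)))
cv2.imwrite("pics/w7.png",b)
E
```

```text
[ 0.62474532 -0.00602605  0.14821267] [3.14147590e+00 1.12136105e-05 2.82306523e+00] [-0.13  0.59  1.34  0.    1.21 -1.38] [ 0.02124812  0.00466193 -0.00296402]
1474 [ 0.45727039 -0.6624134  38.77993711] [-1.6250293  -0.66756438 42.13419188] [[-22.99132139  -7.32776704  37.0396332 ]
 [ 20.91511587   6.13752308  44.41923815]] ((-1.6440849304199219, -0.5453047752380371), (45.89031982421875, 13.784282684326172), 0.5368260741233826)
```

View pics/w7.png

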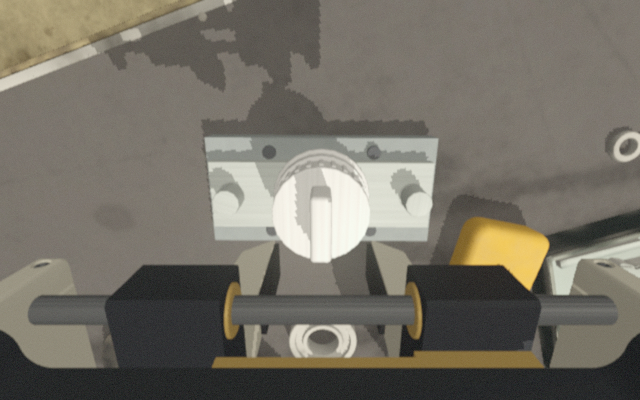

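The wrist view shows both pin heads seated at (229,203) and (417,203). The cap bar runs vertically at columns 310–331, slightly left of the tool plane at column 323, so I shift about −1 mm in y and descend.

Call:
{"name": "send_rows", "arguments": {
  "plan": [
    [[-0.055,-0.04,0.3],[0,0,0]],
    [[0,0,0.3],[0,0,0]],
    [[0,0,0.3],[0,0,0]],
    [[0,0,0.3],[0,0,0]],
    [[0,0,0.3],[0,0,0]],
    [[0,0,0.3],[0,0,0]],
    [[0,0,0.3],[0,0,0]],
    [[0,0,0.2],[0,0,0]],
    [[0,0,0.14],[0,0,0]],
    [[0,0,0],[0,0,0]]
  ]
}}

```text
time: 26.8
tool_pos: [0.6257, -0.0074, 0.087]
tool_rot: [3.142, -0.0, 2.823]
contact_force: [-0.5, -0.1, -0.1]
opening: 0.046
grip_force: 0.0
```

Call:
{"name": "send_rows", "arguments": {
  "plan": [
    [[0,0,0],[0,0,0]],
    [[0,0,0],[0,0,0]],
    [[0,0,0],[0,0,0]],
    [[0,0,0],[0,0,0]],
    [[0,0,0],[0,0,0]],
    [[0,0,0],[0,0,0]],
    [[0,0,0],[0,0,0]],
    [[0,0,0],[0,0,0]],
    [[0,0,0],[0,0,0]],
    [[0,0,0],[0,0,0]]
  ],
  "gripper": -1,
  "force": 25
}}

```text
time: 28.05
tool_pos: [0.6258, -0.0075, 0.0873]
tool_rot: [3.142, 0.0, 2.823]
contact_force: [0.3, -1.9, 0.4]
opening: 0.014
grip_force: 25.0
```

```bash
python3 - <<'E'
from h import *
o=robot.observe();print(o)
E
```

```text
{'time': 28.05, 'qpos': array([-1.34353661e-01,  6.53684203e-01,  1.40611132e+00, -2.00382129e-05,
        1.08159353e+00, -1.38663854e+00]), 'qvel': array([ 0.00087881, -0.00060051,  0.00092974,  0.00154759, -0.00023101,
        0.00033998]), 'joint_efforts': array([ 7.78332744e-01, -5.47822237e+01, -2.14901876e+01,  3.04843727e-01,
        2.75646761e-02,  1.71670741e-03]), 'tool_pos': array([ 0.62579701, -0.0074986 ,  0.0873006 ]), 'tool_rot': array([3.14157276e+00, 2.03389523e-04, 2.82309062e+00]), 'contact_force': array([ 0.34963406, -1.88857837,  0.3828783 ]), 'torque': array([-0.15368559,  0.03228289,  0.01342265]), 'grip_force': 24.998504519462585, 'opening': 0.013958130236509703}
```

Call:
{"name": "send_rows", "arguments": {
  "plan": [
    [[0,0,0],[0,0,-0.022]],
    [[0,0,0],[0,0,-0.022]],
    [[0,0,0],[0,0,-0.022]],
    [[0,0,0],[0,0,-0.022]],
    [[0,0,0],[0,0,-0.022]],
    [[0,0,0],[0,0,-0.022]],
    [[0,0,0],[0,0,-0.022]],
    [[0,0,0],[0,0,-0.022]],
    [[0,0,0],[0,0,0]],
    [[0,0,0],[0,0,0]]
  ]
}}

```text
time: 29.3
tool_pos: [0.6258, -0.0074, 0.0873]
tool_rot: [3.142, 0.0, 3.1]
contact_force: [0.6, 0.8, 3.3]
opening: 0.0139
grip_force: 25.0
```

```bash
python3 - <<'E'
from h import *
o=robot.observe();print(o["torque"],o["joint_efforts"],o["tool_rot"],o["contact_force"],o["opening"])
E
```

```text
[ 0.1034493  -0.00982016  0.0845169 ] [ -0.13791374 -53.83523941 -20.89707077  -0.05772649   0.09097865
   0.06826719] [3.14158307e+00 1.86376607e-04 3.09955994e+00] [0.60594592 0.84455938 3.33342818] 0.013936336036205144
```

Call:
{"name": "send_rows", "arguments": {
  "plan": [
    [[0,0,0],[0,0,-0.016]],
    [[0,0,0],[0,0,-0.016]],
    [[0,0,0],[0,0,-0.016]],
    [[0,0,0],[0,0,-0.016]],
    [[0,0,0],[0,0,-0.016]],
    [[0,0,0],[0,0,-0.016]],
    [[0,0,0],[0,0,-0.016]],
    [[0,0,0],[0,0,-0.016]],
    [[0,0,0],[0,0,0]],
    [[0,0,0],[0,0,0]]
  ]
}}

```text
time: 30.55
tool_pos: [0.6258, -0.0074, 0.0873]
tool_rot: [-3.142, 0.0, -2.983]
contact_force: [-0.3, -0.2, 4.4]
opening: 0.0138
grip_force: 25.0
```

```bash
python3 - <<'E'
from h import *
o=robot.observe();print(o["torque"],o["tool_rot"],o["contact_force"],o["opening"],o["qpos"][5])
b,d,W,M=look("side");cv2.imwrite("pics/s8.png",cv2.resize(b[150:270,240:400],(800,600),interpolation=cv2.INTER_CUBIC))
b,d,W,M=look("wrist");cv2.imwrite("pics/w8.png",b)
E
```

```text
[0.05107408 0.05276524 0.00759445] [-3.14158327e+00  1.40149025e-04 -2.98256763e+00] [-0.3459553  -0.16485152  4.42288522] 0.013838083296628206 -1.8641101728882212
```

View pics/w8.png

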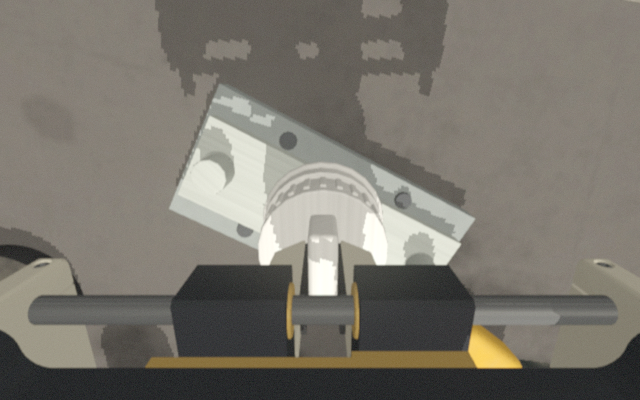

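The view shows the bar at columns 307–340, still square between the pads after 0.48 rad. The fixture appears rotated by the same amount and there is no torque, so this is the loosening direction and I continue to 65°.

Call:
{"name": "send_rows", "arguments": {
  "plan": [
    [[0,0,0],[0,0,-0.05]],
    [[0,0,0],[0,0,-0.05]],
    [[0,0,0],[0,0,-0.05]],
    [[0,0,0],[0,0,-0.05]],
    [[0,0,0],[0,0,-0.05]],
    [[0,0,0],[0,0,-0.05]],
    [[0,0,0],[0,0,-0.05]],
    [[0,0,0],[0,0,-0.05]],
    [[0,0,0],[0,0,-0.02]],
    [[0,0,0],[0,0,0]]
  ]
}}

```text
time: 31.9
tool_pos: [0.6258, -0.0074, 0.0873]
tool_rot: [-3.142, 0.0, -2.324]
contact_force: [0.4, -0.3, 5.3]
opening: 0.0138
grip_force: 25.0
```

```bash
python3 - <<'E'
from h import *
o=robot.observe();print(o["torque"],o["tool_rot"],o["contact_force"],o["opening"],o["qpos"][5])
E
```

```text
[0.15253849 0.04655675 0.02206741] [-3.14150951e+00  1.14319106e-04 -2.32352441e+00] [ 0.40503777 -0.25559648  5.28671758] 0.013787728541691297 -2.5231643659874017
```

Call:
{"name": "send_rows", "arguments": {
  "plan": [
    [[0,0,-0.05],[0,0,0]],
    [[0,0,-0.05],[0,0,0]],
    [[0,0,-0.05],[0,0,0]],
    [[0,0,-0.05],[0,0,0]],
    [[0,0,-0.1],[0,0,0]],
    [[0,0,-0.1],[0,0,0]],
    [[0,0,-0.1],[0,0,0]],
    [[0,0,-0.1],[0,0,0]],
    [[0,0,-0.1],[0,0,0]],
    [[0,0,-0.1],[0,0,0]]
  ]
}}

```text
time: 33.15
tool_pos: [0.6257, -0.0074, 0.1074]
tool_rot: [3.142, 0.0, -2.323]
contact_force: [-0.3, -0.3, -2.2]
opening: 0.0138
grip_force: 25.0
```

It lifts freely, with about 2 N of cap weight on the wrist. I continue up.

Call:
{"name": "send_rows", "arguments": {
  "plan": [
    [[0,0,-0.3],[0,0,0]],
    [[0,0,-0.4],[0,0,0]],
    [[0,0,-0.4],[0,0,0]],
    [[0,0,-0.4],[0,0,0]],
    [[0,0,-0.4],[0,0,0]],
    [[0,0,-0.4],[0,0,0]],
    [[0,0,-0.4],[0,0,0]],
    [[0,0,-0.4],[0,0,0]],
    [[0,0,-0.4],[0,0,0]],
    [[0,0,-0.2],[0,0,0]]
  ]
}}

```text
time: 34.4
tool_pos: [0.626, -0.0075, 0.2006]
tool_rot: [-3.141, 0.001, -2.323]
contact_force: [1.0, -0.1, -2.8]
opening: 0.0136
grip_force: 25.0
```

Call:
{"name": "send_rows", "arguments": {
  "plan": [
    [[0,0,0],[0,0,0]],
    [[0,0,0],[0,0,0]],
    [[0,0,0],[0,0,0]],
    [[0,0,0],[0,0,0]],
    [[0,0,0],[0,0,0]],
    [[0,0,0],[0,0,0]],
    [[0,0,0],[0,0,0]],
    [[0,0,0],[0,0,0]],
    [[0,0,0],[0,0,0]],
    [[0,0,0],[0,0,0]]
  ]
}}

```text
time: 35.65
tool_pos: [0.6257, -0.0074, 0.1997]
tool_rot: [3.142, 0.0, -2.323]
contact_force: [0.6, -1.0, -2.2]
opening: 0.0134
grip_force: 25.0
```

```bash
python3 - <<'E'
from h import *
o=robot.observe();print(o["tool_pos"],o["contact_force"],o["opening"],o["grip_force"])
b,d,W,M=look("side");cv2.imwrite("pics/s9.png",cv2.resize(b[130:270,220:400],(771,600),interpolation=cv2.INTER_CUBIC))
E
```

```text
[ 0.62574747 -0.00742469  0.19971413] [ 0.59730356 -0.95889967 -2.24619216] 0.013449204065369043 24.997435212135315
```

View pics/s9.png

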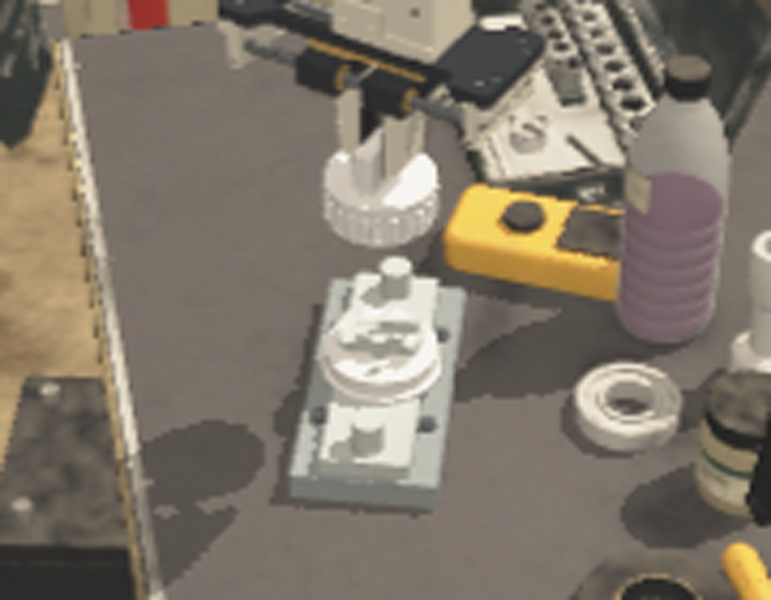

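The side crop shows the cap held level at (380,200), well above the canister at (380,360). Both pin heads sit on the flange at (395,275) and (365,438). Handing in.

```bash
python3 -c "
from cell import robot
print(robot.hand_in())"
```

```text
the job is handed in; nothing more can be done
None
```

The job is handed in: both pins are seated in their bores and let go, and the unscrewed cap is held level and still about 110 mm above the canister, at 35.7 s on the clock; the hand-in call returned no verdict.

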